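Third hand for refitting the drain connector of a rinse tank

ROBOT

A 6-joint arm with a two-finger parallel gripper is mounted at the origin on the work surface. World frame = base frame: x ahead of the robot, y to its left, z up, the work surface at z = 0. Lengths are in m, angles in rad, forces in N, time in s.
With the tool pointing down it reaches from about 0.375 to 0.925 m from the base axis. Payload 5.7 kg.
Tool frame: the origin (TCP) lies midway between the tips of the shut fingers; the grasp point (between the pads) lies 19 mm behind it; z points along the fingers, y is the line along which they close (so a half turn about z gives the same grasp; the last joint's range is limited). The gripper opens to 85 mm and grips with 20 to 120 N. Pads are 22 mm wide; open, the fingers measure 114 mm over their backs; the gripper's body (76 mm by 85 mm) begins 54 mm behind the grasp point. The pads swing forward as they close: fully open they stand 13 mm farther back than shut.
Start: joints at [-1.345, 0.359, 1.51, -0, 1.272, -0.115], TCP at [0.201, -0.565, 0.231] pointing down, gripper open.
Joint ranges: [-2.97, 2.97], [-1.01, 2.36], [0.21, 2.38], [-0.96, 4.11], [0.2, 2.71], [-2.98, 2.98]. Speed limits (rad/s): [2.39, 2.39, 3.14, 3.14, 3.14, 3.14].

INTERFACE

Orientations are given as [roll, pitch, yaw] about the fixed x, y, z axes, in that order (R = Rz(yaw) Ry(pitch) Rx(roll)).
In Python, from rig import robot, fingers, snapshot, get_calibration, outline_of, place_of gives the robot as it stands. Calls block until the motion is done:
- robot.reach(position, orientation): joint-space move of the TCP to a pose.
- robot.move_straight(position, ori=None, max_speed=0.15, stop_force=None): straight line of the TCP; ori=None keeps the orientation; max_speed is the mean speed in m/s. With stop_force (N) it stops when the force on the tool has changed by that much, and returns True; else False.
- robot.goto_joints(angles): joint-space move.
- fingers.open_jaws() and fingers.grab(): open the fingers fully, or close them until they stop; the grip force is fixed at half the most.
- robot.sleep(seconds).
- robot.solve_ik(position, orientation): joint angles nearest the present ones, or None.
- snapshot(name): name is "scene" or "top" or "wrist"; returns the picture (480x640x3 uint8, red, green, blue); there is no depth.
- get_calibration(name): a dict with "fov_y" (degrees; the focal length in pixels is half the picture's height over the tangent of half this angle, whatever the lens; pixels are square), "cx", "cy" (the principal point, pixels), "origin" and "attitude" of the camera in the world. Camera axes: x right, y up, looking along -z (the intrinsics and any distortion apply to the point x, -y, -z); pixel columns grow to the right and rows downward; lengths in m; the calibration is good to about 2 mm. The wrist camera is an equidistant fisheye: a pixel r from the principal point sees the ray r / f radians off the axis. A picture is of the moment at which its call begins: read the wrist's pose just before it. get_calibration takes no time and is no camera call; for the wrist camera it gives the pose at the moment of the call.
A pose or a line that the arm cannot do raises robot.Unreachable and nothing moves.
- robot.close_job(): hands the job in; it is judged then, once.
Trained networks look in the newest picture that a camera, given by its name, has taken for a name from the list of things; names that differ only in an ending like _2 or _b are one class to them, and where a whole thing is asked for, a point or a joint stands for the part that bears it (a point fixed in the world has none). Each returns a list of dicts, best first, with "p" (0 to 1); they miss things now and then, are a little off and sometimes report something else, mostly with a low value. They report only what shows in the picture. A call takes as long as a camera call. They do not tell look-alikes from the thing itself.
- outline_of(camera, name): "pixels" (480x640 bool, what is visible of it) and "bbox" ([left, top, right, bottom] in pixels, round what is visible of it).
- place_of(camera, name): "uv" ([column, row] in pixels: a listed point, or the origin of a listed thing).
Readings, each from a call of its own:
- robot.current_time_s(): time.
- robot.current_joint_pos(): joint angles.
- robot.current_qvel(): joint speeds.
- robot.current_joint_torque(): joint torques, N m.
- robot.current_eef_pos(): TCP position.
- robot.current_orientation(): TCP orientation.
- robot.current_force(): force on the tool from outside, world axes, zero at the start.
- robot.current_torque(): the same for the moment, N m.
- robot.current_gripper_width(): finger opening in m.
- robot.current_grasp_force(): force on a finger pad.
Only numpy, scipy, OpenCV 4.12 (cv2) and the standard library are available. Lean on these libraries where they do the work, as an engineer would, in place of code of your own. Each camera call takes 0.05 s, during which the arm holds its last target. There are 200 camera calls.

TASK

Pick up the smaller of the two grey drain connectors, pass its threaded stem through the port in the wall of the white rinse tank, and then press its flange squarely against the black sponge washer with a steady push of about 6 N, so that the washer is squeezed by about a third of its thickness and never squashed flat. Finish while still holding the connector and pushing, because a colleague is about to run the lock nut onto the stem from inside the tank. Leave the bigger connector, the nut and the other things on the bench where they are.

Things in the scene. Friction and masses are not known exactly. Their poses are not given: they have to be found in the camera images.
- connector: The connector to fit: rigid grey plastic, 178 mm long, about 150 g, lying flat on the bench, any roll is fine. Origin on its axis at the middle of the barrel (22 mm above the bench as it lies); +x along the axis to the stem. Along x: round barrel 26 mm diameter, -40 to +40 mm (grip here); hose nut 44 mm across flats, -40 to -62 mm; tail tube 16 mm diameter to -82 mm.
- flange (a point): Middle of the flange's front face, 50 mm from the connector's origin along +x; this face bears on the washer. The flange is a hexagon 44 mm across flats (51 mm across corners), 10 mm thick.
- stem_tip (a point): Middle of the end face of the connector's threaded stem, 96 mm from the connector's origin along its +x. The stem is 20 mm in diameter and 46 mm long from the flange, its last 5 mm tapering to 14 mm.
- connector_big: A bigger connector of the same shape and colour, for another tank; leave it alone. 60 mm across the hexagons, barrel 42 mm, stem 33 mm diameter (does not fit the port), 178 mm long, lying on the bench. Origin in the middle of the barrel, 30 mm above the bench; +x to its stem.
- tank: White open-topped plastic rinse tank, empty, screwed down: 200 mm (its x) by 260 mm (its y), 120 mm high, walls 6 mm thick. Origin at the centre of its underside, on the bench. Its wall at x = -100 mm has the port; its +x is the direction in which the stem goes in. The port wall faces mostly to the robot's left (world +y).
- port (a point): Centre of the port (round hole, 24 mm diameter) on the outer face of the tank's wall, 55 mm above the bench; axes as the tank's: +x straight into the tank, z up. The wall's inner face is at x = +6 mm. A black sponge washer, 50 mm outside and 27 mm inside diameter, 10 mm thick, is stuck on round the hole: its free face is at x = -10 mm.
- seal (a joint): How far the sponge washer is squeezed, in m: 0 free, 0.006 squashed flat (hard stop). It is a spring of 2 N per mm (6 N squeezes it 3 mm) and springs back.
- lock_nut: Hexagonal grey lock nut, 34 mm across flats and 10 mm thick, lying on the tank's floor for the colleague; leave it there. Origin at the centre of its underside.
- spare_washer: Spare black sponge washer, 50 mm diameter, 10 mm thick, lying flat on the bench; leave it alone. Origin at the centre of its underside.
- reagent: White plastic bottle, 52 mm diameter, 100 mm tall, standing on the bench past the far end of the spanner; leave it alone. Origin at the centre of its underside.
- reagent2: Amber bottle, 44 mm diameter, 85 mm tall, standing on the bench beyond the connectors; leave it alone. Origin at the centre of its underside.
- spanner: Steel spanner, about 180 mm long and under 15 mm high, lying on the bench between the connectors and the tank; leave it alone. Origin under its middle.
There are look-alikes about, which are no part of the job. What is shaped like the connector but pink or purple is not meant.

How it is judged:
On the way, in this order (a step that is already met when the one before it is completed fails the run):
1. the stem is through the port, 5 mm past the wall's inner face or more, washer not yet pressed (x of stem_tip in the frame of port above 0.011 m and y of stem_tip in the frame of port between -0.007 and 0.007 m and z of stem_tip in the frame of port between -0.007 and 0.007 m and value of joint seal below 0.0007 m), for 0.1 s.
2. the flange squeezes the washer by 1.5 to 5 mm (3 to 10 N), steadily for 1 s (value of joint seal between 0.0015 and 0.005 m and x of stem_tip in the frame of port above 0.03 m), for 1 s.
At the end, for the whole second after the job is handed in: Ends holding, for the last second: fingers on the connector with over 12 N, stem through the port, axes within 7 degrees, washer squeezed 1.5 to 5 mm (3 to 10 N), connector still (under 10 mm/s), bigger connector and nut within 30 mm of where they were (all of step 2 and y of stem_tip in the frame of port between -0.007 and 0.007 m and z of stem_tip in the frame of port between -0.007 and 0.007 m and angle between the x axis of connector and the x axis of tank, either way round below 0.12 rad and linear speed of connector below 0.01 m/s and contact force between the fingers and connector above 12 N and distance of each of connector_big, lock_nut from where it was at the start of the episode below 0.03 m); the arm keeps its last pose, push and grip.
It fails at once if the washer is squashed flat (value of joint seal above 0.0058 m).
It fails at once if the bigger connector is shifted by 30 mm (distance of connector_big from where it was at the start of the episode above 0.03 m).
It fails at once if the lock nut, the spare washer, a bottle or the spanner is shifted by 30 mm (distance of any of lock_nut, spare_washer, reagent, reagent2, spanner from where it was at the start of the episode above 0.03 m).
It also fails if it takes over 51 s, if anything falls off the work surface, if the arm or the gripper's body presses on something with over 40 N, if the wrist force passes 120 N, or if a joint passes its speed limit or range.

## Working session

There is one attempt and no reset: what is moved stays moved. The work goes in short steps, each a Python script; the robot and the scene stay as the last script left them, time stands still between calls to the robot, and variables do not carry over. Pictures are saved under pics/ and viewed, at most 10 in all, crops included, and the job is handed in when it is done.

```bash
ls; mkdir -p pics; cat > h.py <<'E'
import numpy as np, cv2
from scipy.spatial.transform import Rotation as R
from rig import robot, fingers, snapshot, get_calibration, outline_of, place_of
def save(n,im): cv2.imwrite(f'pics/{n}.png',im[:,:,::-1])
E
python3 - <<'E'
from h import *
ims=[]
for c in ("scene","top"):
    im=snapshot(c); save(c,im); k=get_calibration(c); print(c,k)
    for n in ("connector","connector_big","tank","lock_nut"):
        print(n,[(np.round(d["p"],2),np.round(d["bbox"])) for d in outline_of(c,n)])
    for n in ("connector","flange","stem_tip","port","tank","spanner","reagent","reagent2","spare_washer","connector_big"):
        print(n,[(np.round(d["p"],2),np.round(d["uv"])) for d in place_of(c,n)])
E
```

```text
pics
scene {'fov_y': 46.5727208969969, 'cx': 321.08525037768595, 'cy': 250.5759938899095, 'origin': array([ 1.08420412, -0.68938284,  0.93578436]), 'attitude': array([8.47754073e-01, 8.08648451e-04, 5.91655983e-01])}
connector [(np.float64(0.95), array([351., 220., 398., 259.])), (np.float64(0.57), array([366., 364., 414., 439.])), (np.float64(0.56), array([261., 164., 311., 193.]))]
connector_big [(np.float64(0.92), array([301., 196., 334., 248.])), (np.float64(0.73), array([260., 252., 280., 264.])), (np.float64(0.57), array([156., 255., 332., 419.])), (np.float64(0.31), array([295., 264., 369., 298.]))]
tank [(np.float64(0.68), array([156., 254., 328., 413.]))]
lock_nut [(np.float64(0.52), array([233., 335., 250., 351.]))]
connector [(np.float64(0.84), array([375., 238.])), (np.float64(0.69), array([389., 403.])), (np.float64(0.65), array([286., 177.])), (np.float64(0.65), array([328., 280.])), (np.float64(0.52), array([367., 247.]))]
flange [(np.float64(0.85), array([380., 382.])), (np.float64(0.68), array([362., 246.])), (np.float64(0.65), array([272., 185.]))]
stem_tip [(np.flo
[... 1355 characters left out ...]
., 399.])), (np.float64(0.8), array([250., 219.]))]
stem_tip [(np.float64(0.9), array([267., 225.])), (np.float64(0.9), array([227., 408.])), (np.float64(0.67), array([399., 131.]))]
port [(np.float64(0.68), array([402., 233.])), (np.float64(0.2), array([224., 216.]))]
tank [(np.float64(0.9), array([443., 244.]))]
spanner [(np.float64(0.59), array([315., 229.]))]
reagent [(np.float64(0.94), array([276., 147.])), (np.float64(0.78), array([170., 170.]))]
reagent2 [(np.float64(0.94), array([276., 147.])), (np.float64(0.78), array([170., 170.]))]
spare_washer [(np.float64(0.81), array([320., 316.])), (np.float64(0.65), array([271., 225.]))]
connector_big [(np.float64(0.84), array([239., 297.]))]
```

View pics/scene.png

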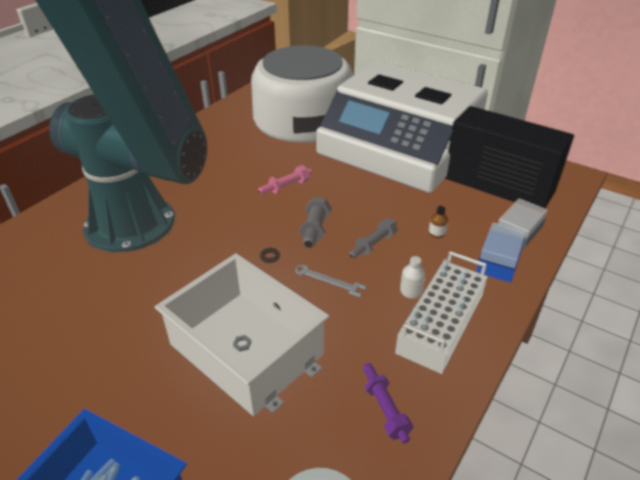

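View pics/top.png

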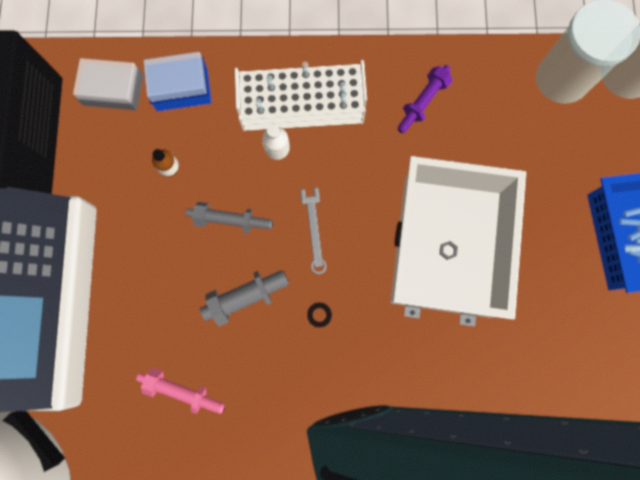

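Candidates (top view): small grey at (226,215), big grey at (239,297), pink at (180,391) and purple at (428,97). By colour and size, I choose the small grey one (scene view 375,238). Next I triangulate, then check it in close wrist views.

```bash
cat >> h.py <<'E'
def ray(c,uv,k=None):
    k=k or get_calibration(c); f=240/np.tan(np.radians(k['fov_y'])/2)
    x,y=(uv[0]-k['cx'])/f,(uv[1]-k['cy'])/f
    if c=='wrist':
        r=np.hypot(x,y); s=np.sin(r)/max(r,1e-9); d=np.array([x*s,-y*s,-np.cos(r)])
    else: d=np.array([x,-y,-1.])
    d=R.from_euler('xyz',k['attitude']).apply(d); return k['origin'],d/np.linalg.norm(d)
def tri(rays):
    A=sum(np.eye(3)-np.outer(d,d) for o,d in rays); b=sum((np.eye(3)-np.outer(d,d))@o for o,d in rays)
    p=np.linalg.solve(A,b); return p, max(np.linalg.norm(np.cross(p-o,d)) for o,d in rays)
def plane(r,z): o,d=r; return o+d*(z-o[2])/d[2]
E
python3 - <<'E'
from h import *
np.set_printoptions(precision=4,suppress=True)
for n,a,b in (("conn",(375,238),(226,215)),("flange",(362,246),(250,219)),("tip",(351,256),(267,225)),("port",(279,305),(402,233)),("big",(317,220),(239,297)),("spanner",(328,282),(315,229)),("reag",(409,290),(276,147)),("reag2",(435,228),(170,170)),("washer",(271,258),(320,316))):
    print(n,*tri([ray("scene",a),ray("top",b)]))
for uv in ((411,157),(525,171),(515,318),(393,303)): print('rim',plane(ray("top",uv),.12))
for uv in ((237,257),(157,306),(258,403),(327,316)): print('rim scene',plane(ray("scene",uv),.12))
k=get_calibration('wrist'); print(k, R.from_euler('xyz',k['attitude']).as_matrix(), robot.current_eef_pos(), robot.current_orientation())
E
```

```text
conn [0.5941 0.2898 0.0211] 0.0029266607399817493
flange [0.5848 0.2402 0.0253] 0.0028367110780572542
tip [0.5747 0.2065 0.012 ] 0.0035238447533550528
port [ 0.5513 -0.0591  0.0561] 0.0003018411620011866
big [0.4306 0.2608 0.0251] 0.0010835318702558416
spanner [ 0.5698  0.1093 -0.0018] 0.0027637737993767646
reag [0.7449 0.1911 0.0021] 0.0042334680537889505
reag2 [0.6971 0.4152 0.0134] 0.002804573626958623
washer [ 0.3963  0.1025 -0.0081] 0.0023552166030340062
rim [ 0.6841 -0.0705  0.12  ]
rim [ 0.656  -0.2811  0.12  ]
rim [ 0.385  -0.2445  0.12  ]
rim [ 0.4112 -0.0299  0.12  ]
rim scene [ 0.4274 -0.0423  0.12  ]
rim scene [ 0.39   -0.2423  0.12  ]
rim scene [ 0.6965 -0.3046  0.12  ]
rim scene [ 0.6853 -0.0762  0.12  ]
{'fov_y': 65.70646984690485, 'cx': 321.8115315977304, 'cy': 242.46716574193323, 'origin': array([ 0.2773, -0.5382,  0.3743]), 'attitude': array([-0.3234,  0.0001, -1.2296])} [[ 0.3347  0.8935  0.2995]
 [-0.9423  0.3173  0.1063]
 [-0.0001 -0.3178  0.9482]] [ 0.2005 -0.5655  0.2313] [-3.1415 -0.      0.3408]
```

```bash
cat >> h.py <<'E'
def down(yaw,tilt=0): # tilt>0: tool z leans toward -tool x
    return (R.from_euler('z',yaw)*R.from_euler('y',tilt)*R.from_euler('x',np.pi)).as_euler('xyz')
def look(n,names):
    k=get_calibration('wrist'); im=snapshot('wrist'); save(n,im)
    return k,im,{m:[(round(float(d['p']),2),np.round(d['uv'],1)) for d in place_of('wrist',m)] for m in names}
E
python3 - <<'E'
from h import *
print(robot.current_time_s())
Rm=R.from_euler('xyz',down(1.35,.4)).as_matrix(); print(Rm.round(2))
for i,(dx,dy) in enumerate(((0.0,0.03),(0.05,-.03))):
    robot.reach([.592+dx,.27+dy,.17],down(1.35))
    k,im,o=look(f'c{i}',("connector","flange","stem_tip")); print(k['origin'],k['attitude'],o)
    m=outline_of('wrist','connector'); print([(d['p'],d['bbox']) for d in m])
    np.savez(f'c{i}.npz',m=[d['pixels'] for d in m],**k)
print(robot.current_time_s())
E
```

```text
1.5
[[ 0.2   0.98 -0.09]
 [ 0.9  -0.22 -0.38]
 [-0.39  0.   -0.92]]
[0.6100583  0.3789935  0.31305722] [-0.32377423 -0.00063491 -0.22146718] {'connector': [(0.97, array([319.4, 232.3])), (0.58, array([  3.5, 229.9]))], 'flange': [(0.94, array([  8.9, 270.3])), (0.66, array([325.6, 287.8])), (0.25, array([329.6, 334.7]))], 'stem_tip': [(0.73, array([330.5, 337.2])), (0.68, array([ 16.7, 305.8])), (0.51, array([508.5, 451.6]))]}
[(0.85, [1.4, 156.4, 29.6, 308.1]), (0.84, [284.3, 131.2, 352.4, 336.3]), (0.57, [510.1, 452.0, 515.5, 458.8])]
[0.66061333 0.31841995 0.31285857] [-3.23530209e-01 -2.95828830e-04 -2.22633731e-01] {'connector': [(0.9, array([244.3, 176.2])), (0.74, array([276.5, 353.7]))], 'flange': [(0.97, array([506. , 444.7])), (0.78, array([248.7, 235.3])), (0.39, array([260.2, 288.1]))], 'stem_tip': [(0.7, array([259.1, 286. ])), (0.55, array([483.5, 434. ]))]}
[(0.74, [206.0, 70.9, 280.6, 287.5]), (0.61, [479.1, 427.2, 511.7, 459.4])]
5.7333
```

View pics/c0.png

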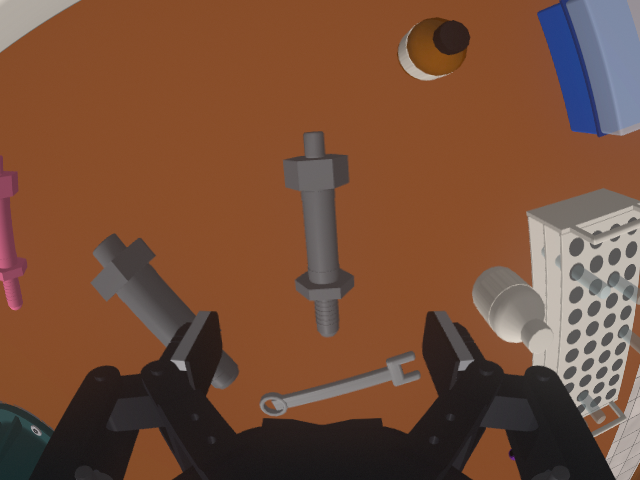

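The picture shows the small connector at (319,232), with its stem tip at (328,335) and hose nut at (316,172). The fat big connector is at (165,310), pink is at the left edge, and the spanner is at (340,385). The choice is confirmed, so I triangulate it and then look at the port.

```bash
python3 - <<'E'
from h import *
np.set_printoptions(precision=4,suppress=True)
K=[]
for i in (0,1):
    z=np.load(f'c{i}.npz'); K.append({k:z[k] for k in z.files if k!='m'})
for n,a,b in (("conn",(319.4,232.3),(244.3,176.2)),("flange",(325.6,287.8),(248.7,235.3)),("tip",(329,336.5),(259.5,287))):
    ra,rb=ray('wrist',a,K[0]),ray('wrist',b,K[1]); print(n,*tri([ra,rb]),plane(ra,.022),plane(rb,.022))
print(robot.current_time_s())
for i,(p,t) in enumerate((((.56,.07,.22),.35),((.50,.11,.18),.5))):
    try: robot.reach(p,down(1.43,t))
    except Exception as e: print(i,repr(e)); continue
    k,im,o=look(f'p{i}',("port","tank")); print(k,o)
    m=outline_of('wrist','seal'); print([(d['p'],d['bbox']) for d in m])
    np.savez(f'p{i}.npz',m=[d['pixels'] for d in m],**k)
print(robot.current_time_s())
E
```

```text
conn [0.5884 0.2901 0.0123] 0.0004844188204036605 [0.5888 0.2927 0.022 ] [0.5912 0.2913 0.022 ]
flange [0.583  0.2444 0.0267] 0.0004795781582668878 [0.5829 0.2426 0.022 ] [0.5813 0.2428 0.022 ]
tip [0.5764 0.195  0.0238] 0.0013956928110749256 [0.5751 0.1927 0.022 ] [0.5771 0.1953 0.022 ]
5.7333
{'fov_y': 65.70646984690485, 'cx': 321.8115315977304, 'cy': 242.46716574193323, 'origin': array([0.5777, 0.1953, 0.3264]), 'attitude': array([-0.6716, -0.0013, -0.1401])} {'port': [(0.66, array([324.3, 270.8]))], 'tank': [(0.68, array([326. , 301.7]))]}
[(0.71, [302.6, 251.3, 356.1, 293.6]), (0.57, [490.5, 0.0, 589.1, 32.9])]
{'fov_y': 65.70646984690485, 'cx': 321.8115315977304, 'cy': 242.46716574193323, 'origin': array([0.5185, 0.2499, 0.2651]), 'attitude': array([-0.8246,  0.0015, -0.1375])} {'port': [(0.6, array([390.5, 291.1]))], 'tank': [(0.57, array([378.4, 303.2]))]}
[(0.96, [372.2, 266.5, 423.1, 316.7])]
7.35
```

```bash
python3 - <<'E'
import cv2,numpy as np
cv2.imwrite('pics/pp.png',cv2.resize(np.vstack([cv2.imread(f'pics/p{i}.png') for i in (0,1)]),(400,600))) if 0 else cv2.imwrite('pics/pp.png',np.hstack([cv2.resize(cv2.imread(f'pics/p{i}.png')[:,120:520],(400,480)) for i in (0,1)]))
E
```

```text
(no output)
```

View pics/pp.png

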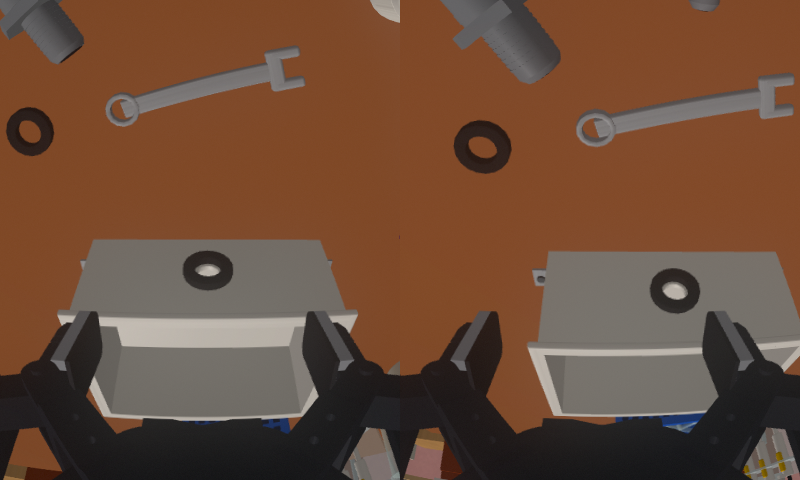

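The two close views show the port washer clearly at p0 (328,270) and p1 (395,291). The wall's bottom corners are at p0 (213,240) and (440,240), and at p1 (268,252) and (495,252). I fit the tank pose to these features.

```bash
python3 - <<'E'
from h import *
from scipy.optimize import least_squares
np.set_printoptions(precision=4,suppress=True)
def proj(P,k):
    f=240/np.tan(np.radians(k['fov_y'])/2)
    q=R.from_euler('xyz',k['attitude']).inv().apply(np.atleast_2d(P)-k['origin'])*[1,-1,-1]
    r=np.hypot(q[:,0],q[:,1]); t=np.arctan2(r,q[:,2]); return np.c_[k['cx'],k['cy']]+f*q[:,:2]*(t/r)[:,None]
obs=[]
for i,cs,w in ((0,[(213,240),(440,240)],(328,270)),(1,[(268,252),(495,252)],(395,291))):
    z=np.load(f'p{i}.npz'); k={a:z[a] for a in z.files if a!='m'}
    im=cv2.imread(f'pics/p{i}.png')
    c=cv2.cornerSubPix(im[:,:,0].copy(),np.float32(cs).reshape(-1,1,2),(6,6),(-1,-1),(3,50,.01)).reshape(-1,2)
    sub=np.zeros((480,640),np.uint8); sub[w[1]-32:w[1]+32,w[0]-34:w[0]+34]=1
    dark=((im.max(2)<85)&(sub>0)).astype(np.uint8)
    n,l,st,_=cv2.connectedComponentsWithStats(dark); b=(l==1+np.argmax(st[1:,4])).astype(np.uint8)
    h=cv2.convexHull(max(cv2.findContours(b,0,2)[0],key=cv2.contourArea))[:,0].astype(float)
    print(c,h.min(0),h.max(0)); obs.append((k,c,h))
a=np.linspace(0,2*np.pi,60); ring=lambda x:np.c_[np.full(60,x),.025*np.cos(a),.025*np.sin(a)]
W=np.r_[ring(-.01),ring(0)]
def pred(p,k):
    T=lambda X:R.from_euler('z',p[3]).apply(X)+p[:3]   # port frame
    u=proj(T(W),k); return proj(T([[0,-.13,-.055],[0,.13,-.055]]),k)[::-1]*1.0,u
def res(p,full=True):
    r=[]
    for k,c,h in obs:
        cc,u=pred(p,k); cc=cc[np.argsort(cc[:,0])]
        r+=[(cc-c).ravel(), 2*(u.min(0)-h.min(0)),2*(u.max(0)-h.max(0))]
    return np.concatenate(r)
s=least_squares(res,[.55,-.06,.055,-1.71],loss='soft_l1'); print(s.x,res(s.x).round(1))
s2=least_squares(lambda q:res([q[0],q[1],.055,q[2]]),[.55,-.06,-1.71],loss='soft_l1'); print(s2.x)
np.save('port.npy',s.x)
E
```

```text
[[212.8203 239.1   ]
 [439.3298 239.5017]] [303. 251.] [352. 290.]
[[267.9978 250.7028]
 [494.8635 251.246 ]] [370. 268.] [419. 313.]
[ 0.5478 -0.0598  0.0532 -1.7134] [ 1.1  0.4 -0.7  0.3 -1.3 -2.5  1.6  2.   0.6  0.  -0.8 -0.1 -2.5 -2.5
  1.3  0.7]
[ 0.5478 -0.0581 -1.7141]
```

```bash
python3 - <<'E'
from h import *
np.set_printoptions(precision=4,suppress=True)
yaw=1.428
o=np.array([.5895,.292])
robot.reach([*o,.09],down(yaw)); 
print('stop',robot.move_straight([*o,.004],max_speed=.08,stop_force=15), robot.current_eef_pos())
fingers.grab(); print(robot.current_gripper_width(),robot.current_grasp_force(),robot.current_force())
robot.move_straight([*o,.14],max_speed=.12)
print(robot.current_gripper_width(),robot.current_grasp_force(),robot.current_force(),robot.current_time_s())
p=np.load('port.npy'); t=p[3]; d=np.array([np.cos(t),np.sin(t)])
q=p[:2]-d*.135
robot.reach([*q,.12],down(t+np.pi))
k,im,ob=look('g0',("connector","flange","stem_tip","port")); print(k['origin'],k['attitude'],ob)
print(robot.current_eef_pos(),robot.current_orientation(),robot.current_time_s())
E
```

```text
stop False [0.5901 0.2922 0.0046]
0.02439220566998593 58.78712832927704 [0.0748 0.0413 3.2525]
0.02446678995401941 58.84501397609711 [ 0.3227 -0.3002 -2.3921] 11.3
[0.5788 0.1555 0.2632] [-0.3228 -0.0011 -0.1425] {'connector': [(0.91, array([324.6, 334.4])), (0.82, array([602.8, 374.2]))], 'flange': [(0.86, array([321.4, 423.6])), (0.66, array([584.6, 369.3]))], 'stem_tip': [(0.55, array([558. , 353.8]))], 'port': [(0.38, array([319. , 423.1]))]}
[0.5674 0.0752 0.1201] [ 3.1412 -0.0003  1.43  ] 12.4333
```

View pics/g0.png

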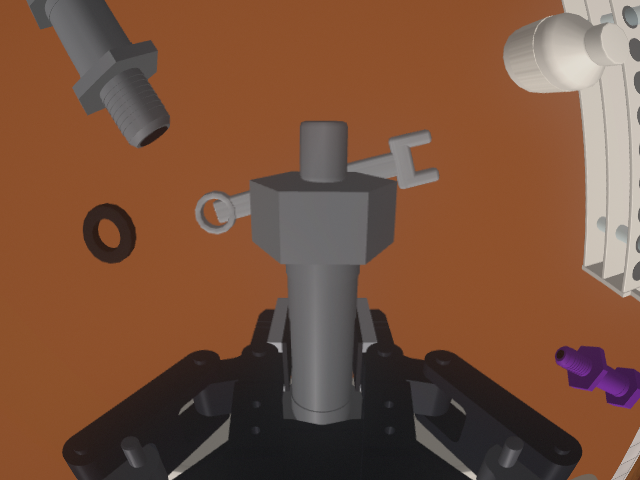

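The connector is held straight: barrel at (323,334), tail at (324,150). The stem is hidden behind the gripper, so I check its tip with the fixed cameras.

```bash
python3 - <<'E'
from h import *
np.set_printoptions(precision=4,suppress=True)
p=np.load('port.npy'); t=p[3]; d=np.array([np.cos(t),np.sin(t),0])
e=np.array(robot.current_eef_pos())
print('expect tip',e+d*.096+[0,0,.018],'flange',e+d*.05+[0,0,.018],'org',e+[0,0,.018])
for c in ("scene","top"):
    im=snapshot(c)
    save('h_'+c,cv2.resize(im[180:340,180:420] if c=="scene" else im[150:310,260:500],None,fx=2.5,fy=2.5,interpolation=cv2.INTER_CUBIC))
    for n in ("connector","flange","stem_tip","port"): print(c,n,[(round(float(x['p']),2),np.round(x['uv'],1)) for x in place_of(c,n)])
cv2.imwrite('pics/hh.png',np.vstack([cv2.resize(cv2.imread(f'pics/h_{c}.png'),(450,300)) for c in("scene","top")]))
E
```

```text
expect tip [ 0.5537 -0.0199  0.1381] flange [0.5603 0.0257 0.1381] org [0.5674 0.0752 0.1381]
scene connector [(0.82, array([287.9, 178.2])), (0.75, array([319.2, 246.4])), (0.59, array([387.2, 405. ]))]
scene flange [(0.98, array([379.1, 384.1])), (0.74, array([271.1, 184.7])), (0.64, array([306.9, 258.3]))]
scene stem_tip [(0.86, array([367.8, 363. ])), (0.7, array([260.3, 191.5])), (0.6, array([286.9, 268.7]))]
scene port [(0.76, array([281.2, 305.4])), (0.65, array([238.9, 344. ]))]
top connector [(0.78, array([332.7, 212.5])), (0.61, array([428. ,  95.7])), (0.6, array([177.4, 389.6]))]
top flange [(0.74, array([359.6, 218.9])), (0.56, array([409.5, 113. ]))]
top stem_tip [(0.88, array([388.3, 223.8])), (0.64, array([399.1, 132.6]))]
top port [(0.82, array([402.7, 233.6]))]
```

View pics/hh.png

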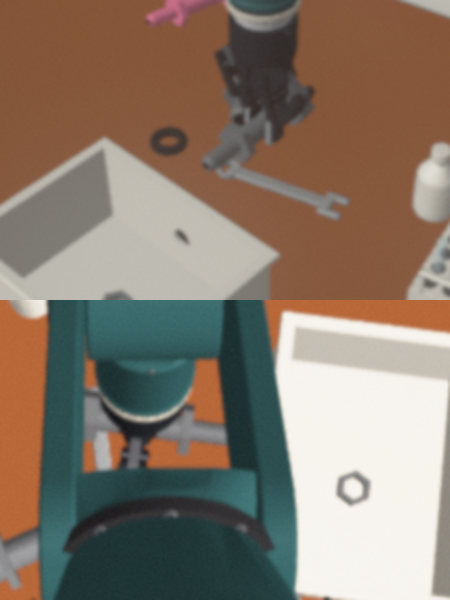

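The scene crop shows the stem clear of the tank, with its tip at about (288,268). The top view has it mostly under the arm. I triangulate as a sanity check, then go for a guarded insertion that stops on force.

```bash
python3 - <<'E'
from h import *
np.set_printoptions(precision=4,suppress=True)
for n,a,b in (("tip",(287.5,268.5),(388.3,223.8)),("flange",(306.9,258.3),(359.6,218.9)),("port",(281,305.4),(402.7,233.6))): print(n,*tri([ray("scene",a),ray("top",b)]))
p=np.load('port.npy'); t=p[3]; d=np.array([np.cos(t),np.sin(t),0])
o=lambda x:np.r_[p[:2],.037]+d*(x-.096)   # x = tip coordinate in port frame
robot.move_straight(o(-.035),ori=down(t+np.pi),max_speed=.1); robot.sleep(.3)
f0=np.array(robot.current_force()); print('f0',f0)
for x in (-.012,-.004,.004,.012,.018):
    s=robot.move_straight(o(x),max_speed=.03,stop_force=4); robot.sleep(.1)
    e=np.array(robot.current_eef_pos()); F=np.array(robot.current_force())-f0
    print(x,s,'err',e-o(x),'F ax,lat,z',F@d,F@[-d[1],d[0],0],F[2],'tau',np.array(robot.current_torque()))
    if s: break
print(robot.current_time_s())
E
```

```text
tip [ 0.5519 -0.0233  0.1361] 0.0005561449443980349
flange [0.5632 0.0288 0.131 ] 0.0007805605562946623
port [ 0.5526 -0.0586  0.0546] 0.0026434554453025677
f0 [-0.3616 -0.0867 -1.9306]
-0.012 False err [ 0.      0.0002 -0.    ] F ax,lat,z -0.8379744285586348 0.30171472465141347 0.019408682607755967 tau [-0.0178 -0.0373  0.0111]
-0.004 False err [ 0.     -0.0001  0.    ] F ax,lat,z -1.089725393297892 1.0990144165131872 0.28676058214083455 tau [-0.0063 -0.0156 -0.0456]
0.004 False err [ 0. -0. -0.] F ax,lat,z -0.4602340216491546 0.3570982678130409 0.22594603076804476 tau [-0.0154 -0.0171 -0.0314]
0.012 False err [-0. -0. -0.] F ax,lat,z -0.45079775947601153 0.5866991721045653 0.37090721414795347 tau [-0.0175 -0.025  -0.008 ]
0.018 False err [-0.     -0.0001  0.    ] F ax,lat,z -0.08250769404161147 0.27148131137270426 -0.11991673309509476 tau [ 0.0331  0.0243 -0.0181]
17.2333
```

The stem entered with no contact force. I hold briefly for step 1, then approach the washer in small steps and watch the axial force.

```bash
python3 - <<'E'
from h import *
p=np.load('port.npy'); t=p[3]; d=np.array([np.cos(t),np.sin(t),0])
o=lambda x:np.r_[p[:2],.037]+d*(x-.096)
def F(n=12):
    v=[]
    for _ in range(n): v.append(robot.current_force()); robot.sleep(.02)
    return np.mean(v,0)
robot.sleep(.2); f0=F(); 
x=.018
robot.move_straight(o(.026),max_speed=.03,stop_force=5); x=.026
while x<.046:
    x+=.001; robot.move_straight(o(x),max_speed=.02); f=-(F()-f0); a=f@d
    print(round(x,4),f'ax {a:.2f} lat {f@[-d[1],d[0],0]:.2f} z {f[2]:.2f}',flush=True)
    if a>4.5: break
print(robot.current_time_s()); np.save('st.npy',np.r_[x,f0])
save('ins',cv2.resize(snapshot('scene')[210:350,200:400],None,fx=3,fy=3,interpolation=cv2.INTER_CUBIC))
print([(y['p'],y['uv']) for y in place_of('scene','stem_tip')])
E
```

```text
0.027 ax 0.20 lat -0.14 z 0.21
0.028 ax 0.25 lat -0.08 z 0.10
0.029 ax 0.50 lat -0.22 z 0.48
0.03 ax 0.15 lat -0.10 z 0.06
0.031 ax 0.17 lat 0.10 z 0.21
0.032 ax 0.08 lat -0.04 z 0.25
0.033 ax -0.06 lat -0.00 z 0.14
0.034 ax 0.52 lat -0.09 z 0.29
0.035 ax 2.19 lat -0.25 z 0.28
0.036 ax 3.84 lat 0.03 z -0.09
0.037 ax 5.64 lat 0.29 z -0.20
23.0
[(0.85, [266.8, 314.8]), (0.58, [256.9, 189.1]), (0.55, [369.3, 363.9])]
```

View pics/ins.png

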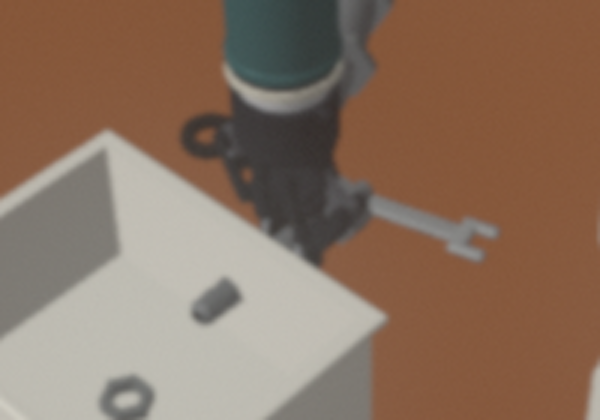

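The stem protrudes inside the tank (crop (215,300)), the force rises at close to the washer's 2 N/mm and now reads about 5.6 N. I hold, check that it is steady, and hand in.

```bash
python3 - <<'E'
from h import *
p=np.load('port.npy'); t=p[3]; d=np.array([np.cos(t),np.sin(t),0]); f0=np.load('st.npy')[1:]
for _ in range(2):
    robot.sleep(.7); v=[]
    for _ in range(12): v.append(robot.current_force()); robot.sleep(.02)
    a=-(np.mean(v,0)-f0)@d; print('ax',a,robot.current_grasp_force(),robot.current_gripper_width())
if 4<a<8: print(robot.close_job(), robot.current_time_s())
E
```

```text
ax 5.339189683425518 58.80951941013336 0.024122648429375844
ax 5.57176449348289 58.811500668525696 0.024528358156541148
the job is handed in; nothing more can be done
the job is handed in; nothing more can be done
```

The job is handed in: the smaller grey connector's stem is through the port, and its flange presses the washer at a steady 5.5 N or so (just under 3 mm of squeeze), still held with about 59 N of grip; the verdict wasn't shown to me.

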